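# Take the tall battery out of the charger

### The arm

A 6-joint arm with a two-finger parallel gripper is mounted at the origin on the work surface. World frame = base frame: x ahead of the robot, y to its left, z up, the work surface at z = 0. Lengths are in mm, angles in rad, forces in N, time in s.
With the tool pointing down it reaches from about 250 to 725 mm from the base axis. Payload 4 kg.
Tool frame: the origin (TCP) lies at the very end of the fingers, on their centre line; the grasp point (between the pads) lies behind it (tcp_to_grasp is the z of the grasp point in the tool frame, in mm); z points along the fingers, y is the line along which they close (so a half turn about z gives the same grasp; the last joint's range is limited). The gripper opens to 85 mm and grips with 20 to 120 N. Pads are 22 mm wide; open, the fingers measure 114 mm over their backs; the gripper's body (76 mm by 85 mm) begins 54 mm behind the grasp point. The pads swing forward as they close: fully open they stand 13 mm farther back than shut.
Start: joints at [1.259, 0.241, 0.005, 1.335, 0, 1.571], TCP at [153.384, 475.892, 231.306] pointing down, gripper open.
Joint ranges: [-2.72, 2.72], [-1.05, 1.87], [-1.09, 1.28], [-1.99, 2.15], [-1.42, 1.44], [-3.14, 3.14]. Speed limits (rad/s): [2.79, 2.79, 3.14, 3.14, 3.14, 3.14].

### API

Orientations are given as [roll, pitch, yaw] about the fixed x, y, z axes, in that order (R = Rz(yaw) Ry(pitch) Rx(roll)).
In Python, from workcell import observe, snapshot, job_done, regions_of, place_of, tcp_to_grasp gives the robot as it stands.
- The arm moves only by the tool play_rows, never from a script. Its argument "plan" is a list of rows, each an object of numbers: "x", "y", "z": the shift along the tool's x, y, z in cm; "turn": the turn about the tool's z in degrees. In form: [{"x": .., "y": .., "z": .., "turn": ..}, ...]. A call has 1 to 10 rows; each row is the pose to reach, as a shift and turn from the pose commanded when the call began, along the tool's axes at that moment; what a row does not reach only later rows make up. A row lasts 1/12 s, in which the tool goes at most 41.7 mm and 7.16 degrees, less where a joint would pass 70% of its speed; a pose out of reach is approached as far as the arm can. A call with a gripper value outside its range is refused whole. "hand" is the finger opening in cm, from 0 to 8.54, set as the call begins (left out, the last holds). The fingers move at their own pace and stop on an object; "newtons" is the grip in N (left out, the last holds). Time passes only in rows, so rows that repeat a pose let the fingers close. It gives the time, the measured TCP pose, the force, the opening and the grip force at its end, in the units of the state.
- observe(): the state, without advancing time (a new reading comes with each control period).
- snapshot(name): name is "scene" or "top" or "wrist"; returns a dict with "color" (384x512x3 uint8, red, green, blue), "range_z" (384x512 float32, mm along the optical axis (not along the pixel's ray), 0 where there is no reading), "K" (3x3 intrinsics, pixels), "R" (3x3) and "t" (3): a world point X has camera coordinates R X + t. Camera axes: x right, y down, z forward; pixel columns grow to the right and rows downward; lengths in mm; the calibration is good to about 2 mm. A picture is of the moment at which its call begins.
- job_done(): hands the job in; it is judged then, once.
Trained networks look in a picture, given as the dict that the camera call returned (one of the last four; its "shot" number tells which), for a name from the list of things; names that differ only in an ending like _2 or _b are one class to them, and where a whole thing is asked for, a point or a joint stands for the part that bears it (a point fixed in the world has none). Each returns a list of dicts, best first, with "confidence" (0 to 1); they miss things now and then, are a little off and sometimes report something else, mostly with a low value. They report only what shows in the picture. A call takes as long as a camera call. They do not tell look-alikes from the thing itself.
- regions_of(picture, query): "mask" (384x512 bool, what is visible of it).
- place_of(picture, query): "location" ([x, y, z] in mm, in world coordinates, good to about 4 mm: a listed point, or the origin of a listed thing).
The state is a dict: "time_s": time; "joint_pos": joint angles; "qvel": joint speeds; "tau": joint torques, N m; "eef_pos": TCP position; "orientation": TCP orientation; "contact_force": force on the tool from outside, world axes, zero at the start; "ft_torque": the same for the moment, N m; "width": finger opening in mm; "grasp_force": force on a finger pad.
Only numpy, scipy, OpenCV 4.12 (cv2) and the standard library are available. Lean on these libraries where they do the work, as an engineer would, in place of code of your own. Each camera call takes 0.05 s, during which the arm holds its last target. There are 200 camera calls.

### The job

Take the taller of the two battery packs out of the charger: squeeze its sprung snap tab in and keep it in while lifting the pack straight up and clear. Then set it down upright, without dropping it, on the floor of the empty half of the plywood carry tray, beside the drill, and let go. Leave the shorter pack latched in its bay and do not shove or knock over the other things on the bench.

Things in the scene. Friction and masses are not known exactly. Their poses are not given: they have to be found in the camera images.
- tall_pack: The taller battery pack: dark upright block 46 (own x) x 68 (own y) x 125 mm tall, 0.3 to 0.6 kg, loose. Origin: centre of its underside, z up, x towards its tab side. It stands 34 mm deep in a charger bay with 1.5 mm play all round; 91 mm stand above the charger's rim. On the +x face is a grey sprung tab with a ribbed thumb pad; the other x face is plain.
- tall_pack_tab (a joint): How far the tall pack's tab is pressed straight in (own -x): 0 out (latched) to 0.010 m fully in. Spring: 2.5 N at rest, 8 N fully in; springs back when let go. Its catch, hidden in the bay, hooks 3.5 to 6.5 mm under the charger's lip with 1.5 mm vertical play: the pack cannot lift until the tab is in by more than that.
- tall_pack_thumb (a point): Centre of the outer face of the tall pack's thumb pad, 98 mm above its underside, 35 mm from its axis along own +x at rest; moves with the tab. Pad 36 mm wide (y), 36 mm high. Over the pad and the plain face behind: 58 mm at rest, 48 mm fully in.
- tall_pack_grip (a point): Where to pinch the tall pack, closing along its x (one finger on the thumb pad, one on the plain face): 98 mm above its underside, 1 mm to the +x side of its axis, midway between the fingers when the tab is fully in.
- short_pack: The shorter battery pack, to be left latched in the other bay: 46 x 68 x 85 mm, same form and same direction of tab. Origin: centre of its underside. Either pack may be in either bay.
- charger: Twin-bay charger, grey box fixed to the bench, 102 (own x) x 212 (own y) mm, rim 59 mm above the bench. Origin: under the middle of the two bays, at bench height; bays at own y = +55 and -55 mm (own x = 0); bay floors 25 mm above the bench. It reaches from own x = -61 to +41 mm. The packs' tabs face its own +x side.
- tray: Plywood carry tray fixed to the bench, 170 (own x) x 300 (own y) x 30 mm high, walls 8 mm, floor 8 mm above the bench, halved by a wall 30 mm high at own y = 0. The own +y half holds a cordless drill without battery (fixed in the tray, up to 63 mm high); the own -y half is empty. Origin: centre of its underside.
- tray_empty (a point): Centre of the floor of the tray's empty half, 8 mm above the bench, axes as the tray; the free floor is 154 (x) x 138 (y) mm.
- glue_bottle: Bystander: white glue bottle, 60 mm wide, 170 mm tall. Origin: centre of its underside.
- wax_tin: Bystander: flat metal tin, 60 mm wide, 45 mm tall. Origin: centre of its underside.
- screwdriver: Bystander: screwdriver lying on the bench, 170 mm long along its own x. Origin at bench height, under it.
- mallet: Bystander: wooden mallet lying on the bench, 200 mm long along its own x. Origin at bench height, under it.
- tape_roll: Bystander: roll of tape lying flat, 90 mm wide, 25 mm high. Origin: centre of its underside.
- pot: Bystander: small white pot, 76 mm wide, 70 mm tall. Origin: centre of its underside.
- offcut: Bystander: wood offcut lying flat, 50 x 140 x 22 mm. Origin: centre of its underside.
Not all that is in view belongs to the job. What is shaped like the short_pack but orange, purple or yellow is not meant.

How it is judged (in metres and radians):
On the way, in this order (a step that is already met when the one before it is completed fails the run):
1. the tall pack's tab is pressed in while the pack is still down in its bay (value of joint tall_pack_tab above 0.0035 m and z of tall_pack in the frame of charger below 0.036 m), for 0.05 s.
2. the tall pack is lifted clear of the charger (z of tall_pack in the frame of charger above 0.075 m), for 0.1 s.
At the end, for the whole second after the job is handed in: The tall pack stands upright (within 6 degrees), at rest, on the floor of the tray's empty half (underside within 6 mm of it, axis within 60 mm of its centre along both tray axes), tab sprung back out (under 2 mm); the short pack still upright in its bay, within 15 mm of its start (x of tall_pack in the frame of tray_empty between -0.06 and 0.06 m and y of tall_pack in the frame of tray_empty between -0.06 and 0.06 m and z of tall_pack in the frame of tray_empty between -0.006 and 0.006 m and angle between tall_pack's own z axis and vertical below 0.1 rad and linear speed of tall_pack below 0.02 m/s and value of joint tall_pack_tab below 0.002 m and distance of short_pack from where it was at the start of the episode below 0.015 m and angle between short_pack's own z axis and vertical below 0.08 rad); the robot touches nothing.
It fails at once if the tall pack is dropped (falls free by more than about 15 mm) (linear speed of tall_pack above 0.55 m/s and contact force between tall_pack and the fingers below 0.3 N).
It fails at once if the short pack is moved by more than 15 mm (distance of short_pack from where it was at the start of the episode above 0.015 m).
It fails at once if another thing on the bench is knocked over or shoved by more than 40 mm (distance of any of glue_bottle, wax_tin, screwdriver, mallet, tape_roll, pot, offcut from where it was at the start of the episode above 0.04 m or angle between any of glue_bottle, pot's own z axis and vertical above 0.5 rad).
It also fails if it takes over 40 s, if anything falls off the work surface, if the arm or the gripper's body presses on something with over 40 N, if the wrist force passes 120 N, or if a joint passes its speed limit or range.

## Working session

There is one attempt and no reset: what is moved stays moved. The work goes in short steps, Python scripts to look and compute and a tool call to move; the robot and the scene stay as the last step left them, time stands still between calls to the robot, and variables do not carry over. Pictures are saved under pics/ and viewed, at most 10 in all, crops included, and the job is handed in when it is done.

Besides the shell and the picture viewer there is one more tool, called after "Request:" as name(argument=value, ...), one argument or row to a line, values as JSON. play_rows: Moves the arm, as the interface text tells. Its arguments: {"type":"object","properties":{"plan":{"type":"array","items":{"type":"object","properties":{"x":{"type":"number"},"y":{"type":"number"},"z":{"type":"number"},"turn":{"type":"number"}}}},"hand":{"type":"number"},"newtons":{"type":"number"}},"required":["plan"]}

```bash
mkdir -p pics; cat > h.py <<'E'
import numpy as np, cv2
from workcell import *
def save(p,n,crop=None,s=1):
    im=p["color"][:,:,::-1]
    if crop: r0,r1,c0,c1=crop; im=im[r0:r1,c0:c1]
    cv2.imwrite("pics/"+n,cv2.resize(im,None,fx=s,fy=s,interpolation=cv2.INTER_CUBIC))
def world(p):
    z=p["range_z"]; v,u=np.indices(z.shape); K=p["K"]
    c=np.stack([(u-K[0,2])/K[0,0]*z,(v-K[1,2])/K[1,1]*z,z],-1)
    return (c-p["t"])@p["R"]
def pix(p,X):
    c=p["K"]@(p["R"]@np.array(X)+p["t"]); return (c[:2]/c[2]).round(0)
E
python3 - <<'E'
from h import *
print(tcp_to_grasp, observe())
a=snapshot("scene");b=snapshot("top")
for n,p in (("scene",a),("top",b)):
    for q in ["tall_pack","tall_pack_thumb","tall_pack_grip","short_pack","charger","tray","tray_empty"]:
        print(n,q,[(d["location"],round(d["confidence"],2),pix(p,d["location"])) for d in place_of(p,q)[:4]])
im=np.vstack([a["color"],b["color"]])
save(a,"s.png",s=1.5);save(b,"t.png",s=1.5)
E
```

```text
-18.700000000000003 {'time_s': 0.0, 'joint_pos': array([1.25899585e+00, 2.41473012e-01, 3.75783161e-03, 1.33516936e+00,
       1.70556596e-05, 1.57079421e+00]), 'qvel': array([-1.18646236e-03,  8.17133350e-04,  1.14941635e-03,  6.12800792e-04,
        2.45293065e-04,  3.98897089e-05]), 'tau': array([-2.02680858e-03, -3.72321582e+01,  2.52405989e+01,  1.70506089e-02,
       -2.83351137e-04,  6.73834620e-06]), 'eef_pos': array([153.19611619, 475.31789601, 230.39577184]), 'orientation': array([-3.13950444e+00, -1.70600395e-05,  2.82979425e+00]), 'contact_force': array([ 0.33458027, -0.59309056, -0.00969755]), 'ft_torque': array([-0.01598581,  0.00388293, -0.04241487]), 'grasp_force': 0.0, 'width': 85.36976319540653}
scene tall_pack [([472.2, 213.5, 27.8], 0.82, array([289., 167.])), ([729.4, -27.9, 1.2], 0.68, array([238., 264.])), ([773.6, 148.2, 2.2], 0.2, array([304., 260.]))]
scene tall_pack_thumb [([500.2, 219.2, 128.7], 0.44, array([296., 152.]))]
scene tall_pack_grip [([474.2, 208.2, 120.8], 0.88, array([289., 148.]))]
scene short_pack [([325.9, 476.8, 0.7], 0.77, array([346., 12
[... 381 characters left out ...]
04.5, 26.0], 0.88, array([216., 216.]))]
top tall_pack_thumb [([506.9, 217.6, 123.8], 0.4, array([211., 200.]))]
top tall_pack_grip [([477.6, 210.5, 119.9], 0.76, array([212., 209.]))]
top short_pack [([448.5, 317.7, 25.9], 0.88, array([183., 222.])), ([284.9, 329.4, -0.2], 0.75, array([178., 270.])), ([481.8, 462.0, -5.2], 0.72, array([144., 212.])), ([325.5, 479.1, -0.9], 0.62, array([135., 257.]))]
top charger [([461.1, 265.6, -0.8], 0.81, array([199., 220.]))]
top tray [([463.9, -259.1, -1.6], 0.89, array([350., 223.])), ([756.0, -142.3, 3.1], 0.22, array([317., 141.]))]
top tray_empty [([447.4, -330.7, 9.7], 0.71, array([372., 227.])), ([461.2, -256.9, -1.2], 0.27, array([350., 223.]))]
```

View pics/s.png

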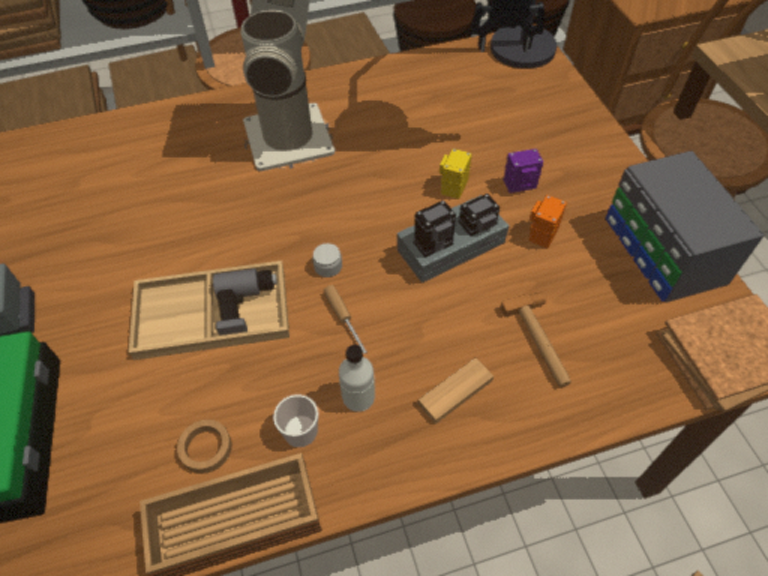

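View pics/t.png

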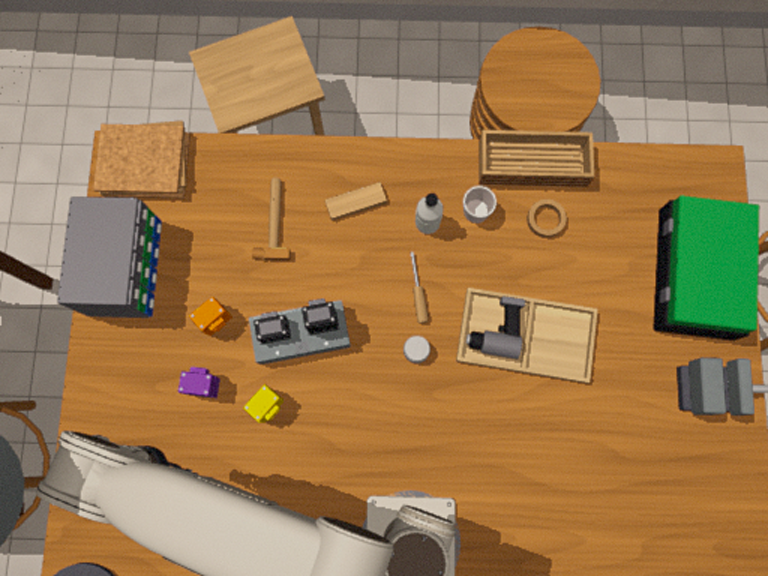

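The charger, with two dark packs, is at scene (450,235), and the empty tray half is at top (562,340). There are three candidates for the pack:
- **Dark pack at scene (435,228) / top (320,315):** stands higher. The network puts the tall pack here at about (471,209), so this is the one meant.
- **Dark pack at scene (480,215) / top (271,327):** lower, so this is the short pack.
- **Orange, purple and yellow blocks:** decoys standing on the bench.

The tabs face away from the robot, with a charger yaw of about 11°. The tray with dowels at top (536,158) isn't the carry tray. I'll hover above the pack for a closer look.

Request:
play_rows(
  plan=[
    {"x": -2, "y": -0.8, "z": -0.5, "turn": 3},
    {"x": -6, "y": -2.4, "z": -2, "turn": 9},
    {"x": -10, "y": -4, "z": -3, "turn": 15},
    {"x": -14, "y": -5.6, "z": -4, "turn": 22},
    {"x": -18, "y": -7.2, "z": -5, "turn": 29},
    {"x": -22, "y": -8.8, "z": -6, "turn": 36},
    {"x": -26, "y": -10.4, "z": -7, "turn": 43},
    {"x": -29.5, "y": -11.8, "z": -7, "turn": 50},
    {"x": -33, "y": -13.2, "z": -7, "turn": 56},
    {"x": -35, "y": -14, "z": -7, "turn": 61},
  ],
  hand=8.54,
)

```text
time_s: 1.63
eef_pos: [445.9, 233.0, 301.9]
orientation: [3.14, 0.0, 1.758]
contact_force: [0.1, 0.5, -0.2]
width: 85.1
grasp_force: 0.0
```

```bash
python3 - <<'E'
from h import *
s=observe();print(s["time_s"],s["eef_pos"],s["orientation"])
p=snapshot("wrist");b=snapshot("top")
for q in ["tall_pack","tall_pack_grip","tall_pack_thumb","short_pack","charger"]:
    print(q,[(d["location"],round(d["confidence"],2),pix(p,d["location"])) for d in place_of(p,q)[:3]])
W=world(p)
m=[d for d in regions_of(p,"tall_pack")][0]["mask"]
# top face of tall pack
k=m&(abs(W[...,2]-150)<6); print("top n",k.sum())
print(cv2.minAreaRect(W[k][:,:2].astype(np.float32)))
for d in regions_of(p,"tray")[:0]: pass
# charger rim
for d in regions_of(p,"charger")[:1]:
    k=d["mask"]&(abs(W[...,2]-59)<4); print("rim",cv2.minAreaRect(W[k][:,:2].astype(np.float32)))
W=world(b)
for d in regions_of(b,"tray")[:1]:
    k=d["mask"]&(W[...,2]>-10)&(W[...,2]<70); print("tray",cv2.minAreaRect(W[k][:,:2].astype(np.float32)))
for d in regions_of(b,"charger")[:1]:
    k=d["mask"]&(abs(W[...,2]-59)<6); print("rim top",cv2.minAreaRect(W[k][:,:2].astype(np.float32)))
save(p,"w.png",s=1.5)
E
```

```text
1.6333 [445.94218861 232.96271046 301.89535017] [3.13972249e+00 1.69044978e-04 1.75805494e+00]
tall_pack [([474.0, 207.6, 22.1], 0.84, array([270., 174.]))]
tall_pack_grip [([469.6, 208.7, 127.3], 0.9, array([271., 195.]))]
tall_pack_thumb [([506.0, 221.9, 124.6], 0.75, array([307., 188.]))]
short_pack [([446.5, 316.4, 28.2], 0.58, array([266.,  88.])), ([288.7, 328.8, -3.0], 0.55, array([149.,  55.]))]
charger [([462.2, 265.8, -2.9], 0.84, array([269., 128.]))]
top n 3091
((472.1926574707031, 209.48033142089844), (45.594032287597656, 67.69295501708984), 12.998490333557129)
rim ((450.8188781738281, 260.7284851074219), (101.83319091796875, 212.1748504638672), 12.566082000732422)
tray ((462.1524963378906, -257.67706298828125), (301.3025817871094, 177.96315002441406), 81.78451538085938)
rim top ((448.77410888671875, 259.94134521484375), (102.08509826660156, 212.24925231933594), 12.639670372009277)
```

View pics/w.png

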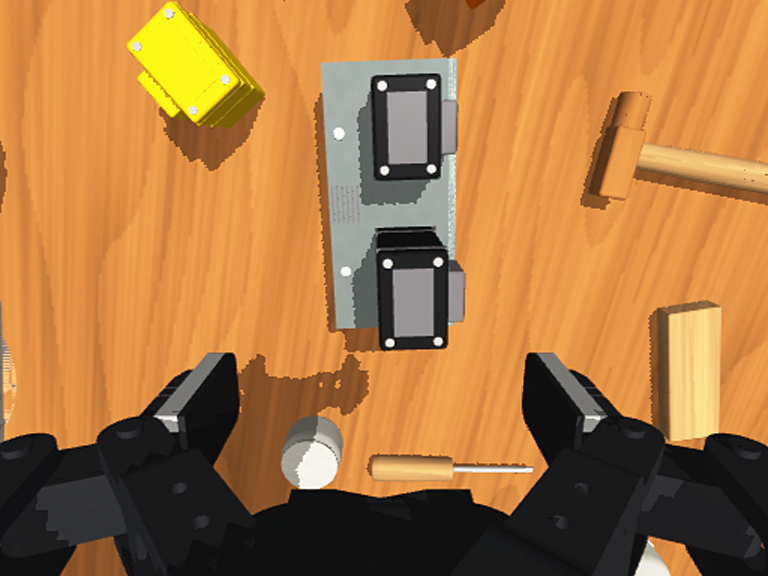

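The wrist view shows the dark tall pack at (413,300), with its tab on the right at (456,290). The short pack is at (407,128), and the wax tin and screwdriver are nearer. I'll centre above the tall pack, then check one enlarged crop.

Request:
play_rows(
  plan=[
    {"x": -1, "y": 0.8, "z": 1, "turn": -1},
    {"x": -2, "y": 1.6, "z": 3, "turn": -2},
    {"x": -2.8, "y": 2.2, "z": 6, "turn": -2},
    {"x": -2.8, "y": 2.2, "z": 8, "turn": -2},
    {"x": -2.8, "y": 2.2, "z": 9, "turn": -2},
    {"x": -2.8, "y": 2.2, "z": 9, "turn": -2},
    {"x": -2.8, "y": 2.2, "z": 9, "turn": -2},
  ],
)

```text
time_s: 2.82
eef_pos: [470.3, 212.4, 211.7]
orientation: [-3.141, -0.0, 1.801]
contact_force: [-0.3, 0.1, 0.3]
width: 85.4
grasp_force: 0.0
```

```bash
python3 - <<'E'
from h import *
s=observe();print(s["time_s"],s["eef_pos"],s["orientation"])
p=snapshot("scene")
W=world(p)
m=regions_of(p,"tall_pack")
print([(d["confidence"],W[d["mask"]][:,2].max()) for d in m[:2]],[(d["confidence"],W[d["mask"]].max(0)) for d in regions_of(p,"short_pack")[:4]])
save(p,"c.png",(90,200,230,390),4)
E
```

```text
2.8167 [470.3139218  212.42343457 211.65010838] [-3.14128671e+00 -2.88811834e-05  1.80081121e+00]
[(0.68, np.float64(1089.5278980395906))] [(0.92, array([1247.67708314,  501.45383691, 1089.52789804])), (0.71, array([1247.67708314,  508.59474946, 1089.52789804])), (0.61, array([1247.67708314,  403.01398682, 1089.52789804])), (0.5, array([1247.67708314,  373.92596413, 1089.52789804]))]
```

View pics/c.png

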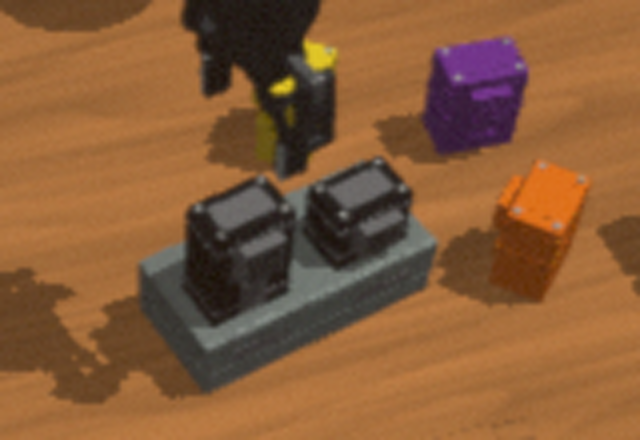

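The crop confirms it: the tall pack is at (240,245), standing well above its neighbour, with its tab facing the camera. Next I descend, then close.

Request:
play_rows(
  plan=[
    {"x": -0.3, "y": 0.2, "z": 1, "turn": 0.5},
    {"x": -0.3, "y": 0.2, "z": 3, "turn": 0.5},
    {"x": -0.3, "y": 0.2, "z": 5, "turn": 0.5},
    {"x": -0.3, "y": 0.2, "z": 7, "turn": 0.5},
    {"x": -0.3, "y": 0.2, "z": 9, "turn": 0.5},
    {"x": -0.3, "y": 0.2, "z": 10.5, "turn": 0.5},
    {"x": -0.3, "y": 0.2, "z": 11, "turn": 0.5},
    {"x": -0.3, "y": 0.2, "z": 11, "turn": 0.5},
    {"x": -0.3, "y": 0.2, "z": 11, "turn": 0.5},
  ],
)

```text
time_s: 3.72
eef_pos: [473.6, 209.7, 101.8]
orientation: [3.141, -0.0, 1.791]
contact_force: [0.4, 0.1, -0.0]
width: 85.2
grasp_force: 0.0
```

Request:
play_rows(
  plan=[
    {"z": 0},
    {"z": 0},
    {"z": 0},
    {"z": 0},
    {"z": 0},
    {"z": 0},
    {"z": 0},
    {"z": 0},
    {"z": 0},
    {"z": 0},
  ],
  hand=4,
  newtons=50,
)

```text
invalid input at $.plan[0]: expected keys x, y, z, turn
```

Request:
play_rows(
  plan=[
    {"x": 0, "y": 0, "z": 0, "turn": 0},
    {"x": 0, "y": 0, "z": 0, "turn": 0},
    {"x": 0, "y": 0, "z": 0, "turn": 0},
    {"x": 0, "y": 0, "z": 0, "turn": 0},
    {"x": 0, "y": 0, "z": 0, "turn": 0},
    {"x": 0, "y": 0, "z": 0, "turn": 0},
    {"x": 0, "y": 0, "z": 0, "turn": 0},
    {"x": 0, "y": 0, "z": 0, "turn": 0},
    {"x": 0, "y": 0, "z": 0, "turn": 0},
    {"x": 0, "y": 0, "z": 0, "turn": 0},
  ],
  hand=4,
  newtons=50,
)

```text
time_s: 4.55
eef_pos: [473.7, 210.0, 103.6]
orientation: [3.139, -0.001, 1.791]
contact_force: [-2.6, -0.6, 10.2]
width: 45.8
grasp_force: 53.1
```

The width is 45.8 mm where 48 mm was expected, so I'll lift gently and watch the force.

Request:
play_rows(
  plan=[
    {"x": 0, "y": 0, "z": -0.1, "turn": 0},
    {"x": 0, "y": 0, "z": -0.2, "turn": 0},
    {"x": 0, "y": 0, "z": -0.3, "turn": 0},
    {"x": 0, "y": 0, "z": -0.4, "turn": 0},
    {"x": 0, "y": 0, "z": -0.4, "turn": 0},
  ],
)

```text
time_s: 4.97
eef_pos: [472.8, 209.3, 104.6]
orientation: [-3.14, 0.0, 1.791]
contact_force: [0.3, 0.8, -4.3]
width: 45.8
grasp_force: 52.3
```

The load is −4.3 N, which is about the pack's weight, so it isn't caught. Continuing the lift.

Request:
play_rows(
  plan=[
    {"x": 0, "y": 0, "z": -0.3, "turn": 0},
    {"x": 0, "y": 0, "z": -0.7, "turn": 0},
    {"x": 0, "y": 0, "z": -1.2, "turn": 0},
    {"x": 0, "y": 0, "z": -1.7, "turn": 0},
    {"x": 0, "y": 0, "z": -2.2, "turn": 0},
    {"x": 0, "y": 0, "z": -2.7, "turn": 0},
    {"x": 0, "y": 0, "z": -3.2, "turn": 0},
    {"x": 0, "y": 0, "z": -3.7, "turn": 0},
    {"x": 0, "y": 0, "z": -4.2, "turn": 0},
    {"x": 0, "y": 0, "z": -4.5, "turn": 0},
  ],
)

```text
time_s: 5.8
eef_pos: [473.4, 209.7, 151.2]
orientation: [3.141, -0.0, 1.791]
contact_force: [-0.4, -1.1, -6.1]
width: 45.5
grasp_force: 52.7
```

Request:
play_rows(
  plan=[
    {"x": 0, "y": 0, "z": -0.8, "turn": 0},
    {"x": 0, "y": 0, "z": -2, "turn": 0},
    {"x": 0, "y": 0, "z": -4, "turn": 0},
    {"x": 0, "y": 0, "z": -6, "turn": 0},
    {"x": -1, "y": -0.3, "z": -7.5, "turn": 0},
    {"x": -3, "y": -0.8, "z": -8, "turn": 0},
    {"x": -6, "y": -1.6, "z": -8, "turn": 0},
    {"x": -9, "y": -2.4, "z": -8, "turn": 0},
    {"x": -11, "y": -2.9, "z": -8, "turn": 0},
    {"x": -12, "y": -3.2, "z": -8, "turn": 0},
  ],
)

```text
time_s: 6.63
eef_pos: [467.8, 83.1, 230.8]
orientation: [-3.141, 0.001, 1.789]
contact_force: [-1.0, -0.5, -5.8]
width: 45.8
grasp_force: 52.8
```

Request:
play_rows(
  plan=[
    {"x": -1.5, "y": -0.4, "z": 0, "turn": 0},
    {"x": -4, "y": -1.1, "z": 0, "turn": 0},
    {"x": -7, "y": -1.9, "z": 0, "turn": 0},
    {"x": -10, "y": -2.7, "z": 0, "turn": 0},
    {"x": -13, "y": -3.5, "z": 0, "turn": 0},
    {"x": -16, "y": -4.3, "z": 0, "turn": 0},
    {"x": -19, "y": -5.1, "z": 0, "turn": 0},
    {"x": -22, "y": -5.9, "z": 0, "turn": 0},
    {"x": -24, "y": -6.4, "z": 0, "turn": 0},
    {"x": -25, "y": -6.7, "z": 0, "turn": 0},
  ],
)

```text
time_s: 7.47
eef_pos: [457.6, -175.5, 230.5]
orientation: [3.141, 0.001, 1.789]
contact_force: [0.8, -0.4, -5.8]
width: 46.0
grasp_force: 52.8
```

Request:
play_rows(
  plan=[
    {"x": -1.5, "y": -0.4, "z": 0, "turn": 0},
    {"x": -4, "y": -1.1, "z": 0, "turn": 0},
    {"x": -7, "y": -1.9, "z": 0, "turn": 0},
    {"x": -10, "y": -2.7, "z": 0, "turn": 0},
    {"x": -12.5, "y": -3.4, "z": 0, "turn": 0},
    {"x": -14.5, "y": -3.9, "z": 0, "turn": 0},
    {"x": -15.2, "y": -4.1, "z": 0, "turn": 0},
    {"x": -15.2, "y": -4.1, "z": 0, "turn": 0},
    {"x": -15.2, "y": -4.1, "z": 0, "turn": 0},
  ],
)

```text
time_s: 8.22
eef_pos: [450.8, -329.4, 230.0]
orientation: [-3.142, -0.002, 1.792]
contact_force: [0.0, 0.6, -5.6]
width: 45.4
grasp_force: 52.8
```

```bash
python3 - <<'E'
from h import *
s=observe();print(s["time_s"],s["eef_pos"],s["width"])
p=snapshot("scene");t=snapshot("top")
for n,q in (("scene",p),("top",t)):
    print(n,[place_of(q,k)[:1] for k in ("tall_pack","tray_empty","tall_pack_grip")])
W=world(p); d=regions_of(p,"tall_pack")
for e in d[:2]:
    k=cv2.erode(e["mask"].astype(np.uint8),np.ones((3,3)))>0
    z=W[k]; print(e["confidence"],np.percentile(z[:,2],[1,5,50,95]))
save(p,"d.png",(120,290,40,240),4)
E
```

```text
8.2167 [ 450.81959143 -329.37503497  229.98609694] 45.4260553278568
scene [[{'location': [448.5, -327.8, 152.8], 'confidence': 0.68}], [{'location': [453.1, -333.3, 8.9], 'confidence': 0.64}], [{'location': [451.4, -328.3, 245.4], 'confidence': 0.62}]]
top [[{'location': [447.9, -331.1, 155.4], 'confidence': 0.48}], [{'location': [451.9, -330.8, 10.0], 'confidence': 0.57}], [{'location': [456.9, -330.3, 244.2], 'confidence': 0.77}]]
0.85 [158.19683248 163.85242004 215.85311496 276.28423598]
0.6 [ 13.39724395  24.5930192  107.59182809 168.76030147]
```

View pics/d.png

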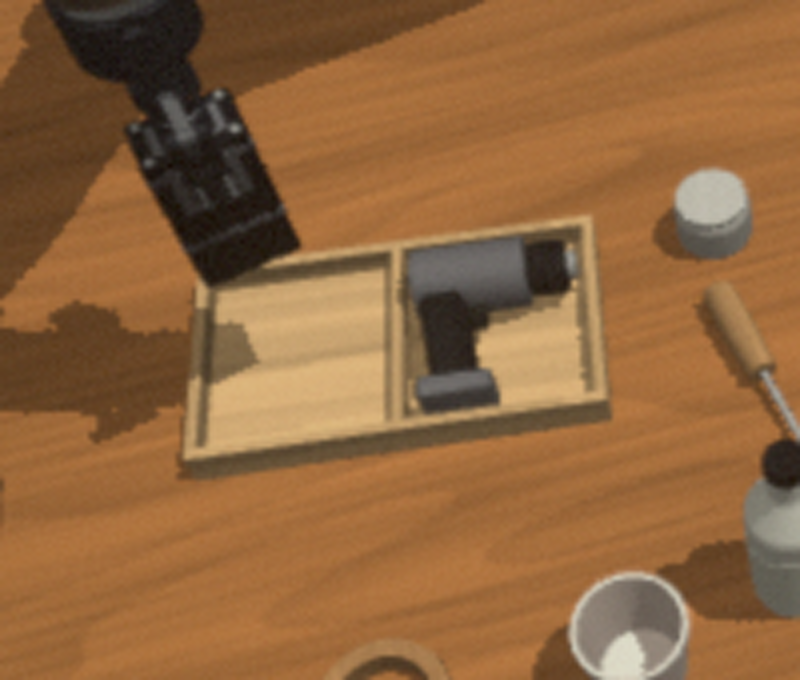

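The crop shows the pack held upright at (220,210), above the empty half at (295,350) and clear of the drill. The underside is at about 153 mm, so there's about 145 mm to descend. I'll go most of the way, then creep.

Request:
play_rows(
  plan=[
    {"x": 0, "y": 0, "z": 1, "turn": 0},
    {"x": 0, "y": 0, "z": 3, "turn": 0},
    {"x": 0, "y": 0, "z": 5, "turn": 0},
    {"x": 0, "y": 0, "z": 7, "turn": 0},
    {"x": 0, "y": 0, "z": 9, "turn": 0},
    {"x": 0, "y": 0, "z": 11, "turn": 0},
    {"x": 0, "y": 0, "z": 12.5, "turn": 0},
    {"x": 0, "y": 0, "z": 13.2, "turn": 0},
    {"x": 0, "y": 0, "z": 13.5, "turn": 0},
    {"x": 0, "y": 0, "z": 13.5, "turn": 0},
  ],
)

```text
time_s: 9.5
eef_pos: [450.4, -330.2, 94.6]
orientation: [-3.141, -0.001, 1.791]
contact_force: [0.7, -0.1, -5.1]
width: 45.7
grasp_force: 52.8
```

Request:
play_rows(
  plan=[
    {"x": 0, "y": 0, "z": 0.2, "turn": 0},
    {"x": 0, "y": 0, "z": 0.4, "turn": 0},
    {"x": 0, "y": 0, "z": 0.5, "turn": 0},
    {"x": 0, "y": 0, "z": 0.6, "turn": 0},
    {"x": 0, "y": 0, "z": 0.6, "turn": 0},
  ],
)

```text
time_s: 9.92
eef_pos: [450.9, -330.5, 89.6]
orientation: [3.141, 0.0, 1.791]
contact_force: [-0.4, -0.3, -5.8]
width: 46.0
grasp_force: 52.8
```

Request:
play_rows(
  plan=[
    {"x": 0, "y": 0, "z": 0.1, "turn": 0},
    {"x": 0, "y": 0, "z": 0.2, "turn": 0},
    {"x": 0, "y": 0, "z": 0.2, "turn": 0},
  ],
)

```text
time_s: 10.17
eef_pos: [450.6, -330.3, 87.1]
orientation: [-3.141, -0.0, 1.791]
contact_force: [-0.7, -0.8, -5.6]
width: 46.0
grasp_force: 52.8
```

Request:
play_rows(
  plan=[
    {"x": 0, "y": 0, "z": 0.1, "turn": 0},
    {"x": 0, "y": 0, "z": 0.2, "turn": 0},
    {"x": 0, "y": 0, "z": 0.2, "turn": 0},
  ],
)

```text
time_s: 10.42
eef_pos: [450.7, -330.5, 86.8]
orientation: [3.141, 0.001, 1.791]
contact_force: [-3.8, 2.1, 4.4]
width: 45.9
grasp_force: 54.8
```

The pack is on the floor: the force went from −5.6 to +4.4 N. I'll release gradually, moving toward the tab as the fingers open so the spring can't tip the pack.

Request:
play_rows(
  plan=[
    {"x": 0, "y": 0.05, "z": 0, "turn": 0},
    {"x": 0, "y": 0.15, "z": 0, "turn": 0},
    {"x": 0, "y": 0.15, "z": 0, "turn": 0},
  ],
  hand=4.9,
)

```text
time_s: 10.67
eef_pos: [451.6, -330.7, 86.1]
orientation: [-3.14, 0.001, 1.791]
contact_force: [-5.1, 0.2, 6.4]
width: 49.2
grasp_force: 9.8
```

Request:
play_rows(
  plan=[
    {"x": 0, "y": 0.05, "z": 0, "turn": 0},
    {"x": 0, "y": 0.15, "z": 0, "turn": 0},
    {"x": 0, "y": 0.15, "z": 0, "turn": 0},
  ],
  hand=5.2,
)

```text
time_s: 10.92
eef_pos: [452.8, -330.2, 85.6]
orientation: [-3.139, 0.001, 1.791]
contact_force: [-5.4, -0.2, 4.4]
width: 52.1
grasp_force: 8.4
```

Request:
play_rows(
  plan=[
    {"x": 0, "y": 0.05, "z": 0, "turn": 0},
    {"x": 0, "y": 0.15, "z": 0, "turn": 0},
    {"x": 0, "y": 0.15, "z": 0, "turn": 0},
  ],
  hand=5.5,
)

```text
time_s: 11.17
eef_pos: [454.5, -329.6, 85.3]
orientation: [-3.14, 0.0, 1.791]
contact_force: [-4.9, -1.5, 2.0]
width: 55.0
grasp_force: 6.7
```

Request:
play_rows(
  plan=[
    {"x": 0, "y": 0.05, "z": 0, "turn": 0},
    {"x": 0, "y": 0.15, "z": 0, "turn": 0},
    {"x": 0, "y": 0.15, "z": 0, "turn": 0},
  ],
  hand=5.8,
)

```text
time_s: 11.42
eef_pos: [456.4, -329.1, 85.4]
orientation: [-3.141, 0.0, 1.791]
contact_force: [-4.7, -1.1, 2.2]
width: 58.2
grasp_force: 4.9
```

Request:
play_rows(
  plan=[
    {"x": 0, "y": 0, "z": 0, "turn": 0},
    {"x": 0, "y": 0, "z": 0, "turn": 0},
    {"x": 0, "y": 0, "z": 0, "turn": 0},
    {"x": 0, "y": 0, "z": 0, "turn": 0},
    {"x": 0, "y": 0, "z": 0, "turn": 0},
    {"x": 0, "y": 0, "z": 0, "turn": 0},
  ],
  hand=8.5,
)

```text
time_s: 11.92
eef_pos: [456.9, -329.1, 85.3]
orientation: [3.141, 0.0, 1.791]
contact_force: [0.1, 0.3, -0.1]
width: 84.9
grasp_force: 0.0
```

Request:
play_rows(
  plan=[
    {"x": 0, "y": 0, "z": -1, "turn": 0},
    {"x": 0, "y": 0, "z": -3, "turn": 0},
    {"x": 0, "y": 0, "z": -5, "turn": 0},
    {"x": 0, "y": 0, "z": -8, "turn": 0},
    {"x": 0, "y": 0, "z": -11, "turn": 0},
    {"x": 0, "y": 0, "z": -14, "turn": 0},
    {"x": 0, "y": 0, "z": -16, "turn": 0},
    {"x": 0, "y": 0, "z": -17, "turn": 0},
    {"x": 0, "y": 0, "z": -17, "turn": 0},
    {"x": 0, "y": 0, "z": -17, "turn": 0},
  ],
)

```text
time_s: 12.75
eef_pos: [456.6, -329.1, 255.2]
orientation: [3.141, 0.0, 1.791]
contact_force: [-0.1, -0.1, -0.2]
width: 85.0
grasp_force: 0.0
```

```bash
python3 - <<'E'
from h import *
s=observe();print(s["time_s"],s["eef_pos"])
p=snapshot("scene")
print([place_of(p,k)[:3] for k in ("tall_pack","tray_empty","short_pack")])
save(p,"e.png",(60,290,40,390),2.2)
E
```

```text
12.75 [ 456.60544655 -329.08259032  255.19604412]
[[{'location': [445.1, -328.5, 10.0], 'confidence': 0.79}], [{'location': [452.6, -330.1, 10.8], 'confidence': 0.85}, {'location': [481.3, -319.7, 107.0], 'confidence': 0.55}], [{'location': [325.6, 478.1, -3.3], 'confidence': 0.86}, {'location': [286.7, 334.5, 1.7], 'confidence': 0.7}, {'location': [449.0, 316.0, 30.0], 'confidence': 0.56}]]
```

View pics/e.png

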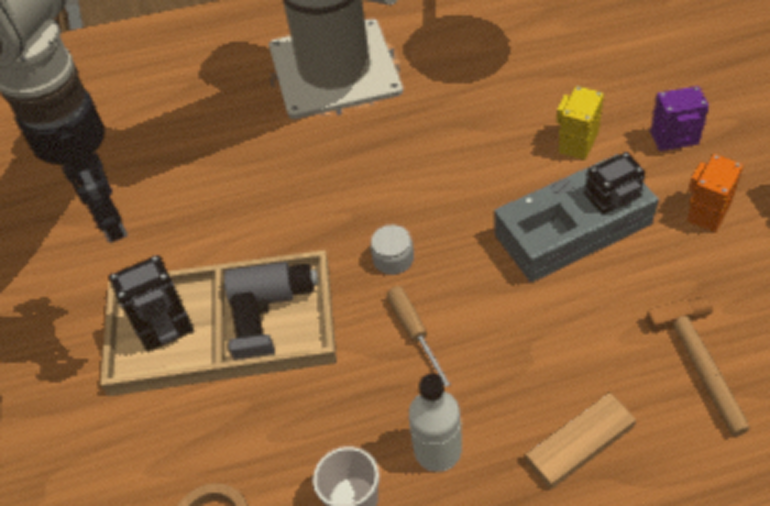

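The tall pack stands upright in the empty half at (152,305). The short pack is still in its bay at (615,183), nothing else has moved, and the gripper is clear.

```bash
python3 -c "from workcell import *; print(job_done())"
```

```text
the job is handed in; nothing more can be done
None
```

The tall pack is out of the charger and standing upright, released, in the empty half of the tray; the short pack is still in its bay, nothing else looked moved in the last picture, and the job is handed in (no verdict was returned).

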